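Load a glass syringe barrel into the filling stand

ROBOT

A 7-joint arm with a two-finger parallel gripper is mounted at the origin on the work surface. World frame = base frame: x ahead of the robot, y to its left, z up, the work surface at z = 0. Lengths are in mm, angles in rad, forces in N, time in s.
With the tool pointing down it reaches from about 400 to 875 mm from the base axis. Payload 4.4 kg.
Tool frame: the origin (TCP) lies midway between the tips of the shut fingers; the grasp point (between the pads) lies ctrl.grip_depth behind it (ctrl.grip_depth is the distance from the TCP to the grasp point, in mm); z points along the fingers, y is the line along which they close (so a half turn about z gives the same grasp; the last joint's range is limited). The gripper opens to 85 mm and grips with 20 to 120 N. Pads are 22 mm wide; open, the fingers measure 114 mm over their backs; the gripper's body (76 mm by 85 mm) begins 54 mm behind the grasp point. The pads swing forward as they close: fully open they stand 13 mm farther back than shut.
Start: joints at [-1.412, 0.628, 0.038, 1.517, -0.027, 0.996, -0.02], TCP at [144.867, 633.665, 231.313] pointing down, gripper open.
Joint ranges: [-3.06, 3.06], [-0.37, 2.12], [-1.25, 1.32], [0.18, 2.47], [-1.1, 4.24], [0.23, 1.98], [-2.94, 2.94]. Speed limits (rad/s): [2.57, 2.57, 3.14, 3.14, 3.14, 3.14, 3.14].

INTERFACE

Orientations are given as [roll, pitch, yaw] about the fixed x, y, z axes, in that order (R = Rz(yaw) Ry(pitch) Rx(roll)).
In Python, from cell import ctrl gives the robot as it stands.
- The arm moves only by the tool carry_out, never from a script. Its argument "deltas" is one flat list of numbers, 7 for each row, row after row: the turn, a rotation vector about the tool's x, y, z in degrees, then the shift along the tool's x, y, z in m, then the closure, from -1 (fully open) to 1 (shut). In form: [wx, wy, wz, dx, dy, dz, claw, wx, wy, wz, dx, dy, dz, claw, ...]. A call has 1 to 12 rows; each row shifts and turns the commanded pose from where the row before left it, along the tool's axes as they then stand; what a row does not reach is not made up. A row lasts 1/8 s, in which the tool goes at most 62.5 mm and 10.7 degrees, less where a joint would pass 70% of its speed; a pose out of reach is approached as far as the arm can. A call with a gripper value outside its range is refused whole. The fingers move at their own pace and stop on an object; the grip force is fixed at half the most. Time passes only in rows, so rows that do not move let the fingers close. It gives the time, the measured TCP pose, the force, the opening and the grip force at its end, in the units of the state.
- ctrl.read_state(): the state, without advancing time (a new reading comes with each control period).
- ctrl.get_image(name): name is "scene" or "top" or "wrist"; returns the picture (420x560x3 uint8, red, green, blue); there is no depth.
- ctrl.calibration(name): a dict with "mtx" (3x3 intrinsics, pixels), "R" (3x3) and "t" (3): a world point X has camera coordinates R X + t. Camera axes: x right, y down, z forward; pixel columns grow to the right and rows downward; lengths in mm; the calibration is good to about 2 mm. A picture is of the moment at which its call begins: read the wrist's pose just before it. calibration takes no time and is no camera call; for the wrist camera it gives the pose at the moment of the call.
- ctrl.finish_job(): hands the job in; it is judged then, once.
The state is a dict: "clock": time; "qpos": joint angles; "qd": joint speeds; "tau": joint torques, N m; "eef_pos": TCP position; "tool_rot": TCP orientation; "force": force on the tool from outside, world axes, zero at the start; "torque": the same for the moment, N m; "width": finger opening in mm; "gripper_force": force on a finger pad.
Only numpy, scipy, OpenCV 4.12 (cv2) and the standard library are available. Lean on these libraries where they do the work, as an engineer would, in place of code of your own. Each camera call takes 0.05 s, during which the arm holds its last target. There are 200 camera calls.

TASK

Pick up the glass syringe barrel from the mat, and from the open porch of the blue filling stand slide it sideways into the slotted keeper plate, so that its flange runs underneath the plate. Keep pushing gently until the flange has pushed the light yellow pin fully in and rests against the sprung rubber stop, without forcing the stop far back; then ease off the pressure and let go, leaving the barrel standing upright at the stop with the pin still in. Leave the tip box, jar and pen alone.

Things in the scene. Friction and masses are not known exactly. Their poses are not given: they have to be found in the camera images.
- barrel: Pale-blue glass syringe barrel, about 90 g (hidden variation), loose, standing upright on its round flange on the mat, nozzle up. Origin: centre of the flange's underside; z runs up along the barrel. Flange: diameter 42, 5 thick. Barrel: diameter 28 from 5 to 76 above the origin, then a shoulder to 82 and a thin nozzle (diameter 7) to 92. Turning it about z makes no difference.
- mat: Green fixed square mat 130 x 130 x 4; the barrel starts somewhere on it. Origin: centre of its underside.
- stand: Fixed filling stand; sizes in mm. Origin: on the bench, on its centre line; z up, x points INTO the slot. Blue deck, top 16 above the bench, x=-75..95, y=-40..40. Aluminium keeper plate over it from x=-18 back: underside 23, top 28 above the bench. The 7 high space between deck and plate (50 wide between rails) takes the 5 thick flange. The tip of the stop's black knob may stick out behind.
- porch (a point): Point on the deck's top surface at stand x=-48 mm, y=0: the open porch in front of the slot, where the barrel stands free of the plate with its axis here. Axes as the stand's (x into the slot).
- mouth (a point): Point on the deck's top surface at stand x=-1 mm, y=0, where the plate's slot becomes parallel: 31 wide, centred on y=0, closed at stand x=52. In front of it the lips flare open to 55 wide at stand x=-18. Axes as the stand's.
- pin (a joint): Yellow pin in the face of the stop, m: 0 = stands 6 mm out, 0.006 = flush with the rubber. A very light spring (0.2 N) pushes it out, so it reads whether the flange rests at the stop; the barrel's own friction holds against it. The stop lies under the plate across the flange's path. Its setting differs and is not reported: flange on the rubber, the barrel's axis is anywhere at stand x=20 to 34 mm.
- buffer (a joint): How far the stop's sprung rubber face is pushed back, m: 0 = at rest, 0.0055 = bottomed. It yields from about 7 N, then 3 N per mm; over 0.0035 (about 17 N) is forcing it. It springs back, so a barrel let go under pressure is thrown back.
- tipbox: Bystander: loose clear box with blue lid, 77 x 57 x 52 high. Origin: centre of its underside.
- jar: Bystander: loose white jar with blue cap, diameter 52, 85 high. Origin: centre of its underside.
- pen: Bystander: loose marker pen, white with black cap, 125 long, 13 thick, lying along its x. Origin: centre of its underside.
Not all that is in view belongs to the job. There is more than one size of the stand; the one meant has the size given above.

How it is judged (in metres and radians):
On the way, in this order (a step that is already met when the one before it is completed fails the run):
1. the barrel is in the slot with its flange under the keeper plate (y of barrel in the frame of stand between -0.004 and 0.004 m and z of barrel in the frame of stand between 0.0135 and 0.0195 m and x of barrel in the frame of stand above 0.002 m), for 0.05 s.
2. the flange has pushed the yellow pin in (to within 1.5 mm) (y of barrel in the frame of stand between -0.004 and 0.004 m and z of barrel in the frame of stand between 0.0135 and 0.0195 m and value of joint pin above 0.0045 m), for 0.2 s.
At the end, for the whole second after the job is handed in: The barrel stands upright (within 0.06 rad) and at rest on the deck, in the slot (axis at stand x = 15 to 40 mm, within 4 mm of its centre line), flange under the plate, holding the pin in to within 2.5 mm of flush; the rubber stop is relaxed (under 1 mm); the gripper has let go (y of barrel in the frame of stand between -0.004 and 0.004 m and z of barrel in the frame of stand between 0.0135 and 0.0195 m and x of barrel in the frame of stand between 0.015 and 0.04 m and angle between barrel's own z axis and vertical below 0.06 rad and value of joint pin above 0.0035 m and value of joint buffer below 0.001 m and linear speed of barrel below 0.01 m/s and contact force between the fingers and barrel below 0.1 N); the robot touches nothing.
It fails at once if the sprung stop is forced back more than 3.5 mm (value of joint buffer above 0.0035 m).
It fails at once if the barrel is pressed or jammed against the stand with more than 40 N (contact force between barrel and stand above 40 N).
It fails at once if the barrel tips over or is tilted by more than 0.5 rad (angle between barrel's own z axis and vertical above 0.5 rad).
It fails at once if the tip box, jar or pen is pushed more than 25 mm, or the box or jar is knocked over (distance of any of tipbox, jar, pen from where it was at the start of the episode above 0.025 m or angle between any of tipbox, jar's own z axis and vertical above 0.5 rad).
It also fails if it takes over 51 s, if anything falls off the work surface, if the arm or the gripper's body presses on something with over 40 N, if the wrist force passes 120 N, or if a joint passes its speed limit or range.

## Working session

There is one attempt and no reset: what is moved stays moved. The work goes in short steps, Python scripts to look and compute and a tool call to move; the robot and the scene stay as the last step left them, time stands still between calls to the robot, and variables do not carry over. Pictures are saved under pics/ and viewed, at most 10 in all, crops included, and the job is handed in when it is done.

Besides the shell and the picture viewer there is one more tool, called after ">>>" by a JSON object that holds its "name" and its "arguments", one argument or row to a line. carry_out: Moves the arm, as the interface text tells. Its arguments: {"type":"object","properties":{"deltas":{"type":"array"}},"required":["deltas"]}

```bash
mkdir -p pics
cat > h.py <<'E'
import numpy as np,cv2
from cell import ctrl
def ray(c,u,v,z):
    K,R,t=[np.array(c[k],float) for k in("mtx","R","t")]
    t=t.ravel();o=-R.T@t;d=R.T@np.linalg.inv(K)@[u,v,1]
    return o+d*(z-o[2])/d[2]
def proj(c,X):
    K,R,t=[np.array(c[k],float) for k in("mtx","R","t")]
    p=K@(R@np.array(X,float)+t.ravel());return p[:2]/p[2]
E
python3 - <<'E'
from h import *
for n in("scene","top"):
    im=ctrl.get_image(n);cv2.imwrite(f"pics/{n}0.png",im[:,:,::-1])
    c=ctrl.calibration(n);print(n,-np.array(c["R"]).T@np.array(c["t"]).ravel())
s=ctrl.read_state();print(s);print(ctrl.grip_depth)
E
```

```text
scene [1093.63947276 -374.48489528  515.47067554]
top [409.8242693  -53.63992311 814.33943202]
{'clock': 0.1, 'qpos': array([-1.41178323,  0.62924552,  0.03840597,  1.51823762, -0.02698949,
        0.99631751, -0.02000445]), 'qd': array([-9.79560062e-05, -2.38129476e-03,  4.20909721e-04, -1.64297659e-03,
        2.77614265e-05, -1.69001945e-03, -6.73159139e-04]), 'tau': array([ 2.44996154e-03, -5.64518881e+01,  1.23021159e+00, -1.93966484e+01,
        1.12212310e-02,  5.51675956e-03, -9.11668650e-06]), 'eef_pos': array([144.72859154, 633.11924456, 230.49532056]), 'tool_rot': array([-3.13990129e+00,  2.08594917e-06,  2.91681290e+00]), 'force': array([-0.6472534 ,  0.09890169, -0.04199732]), 'torque': array([-0.00977374, -0.02157174, -0.02201955]), 'gripper_force': 0.0, 'width': 85.27994056599329}
18.700000000000003
```

View pics/top0.png

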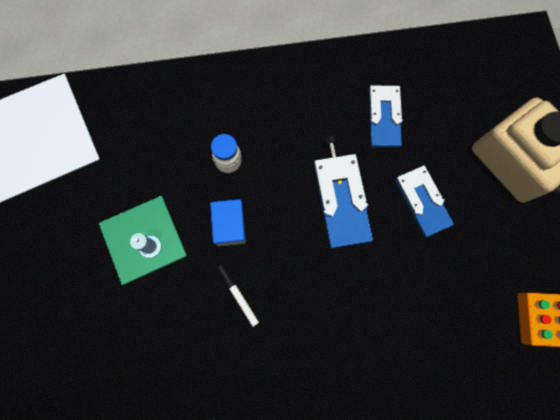

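View pics/scene0.png

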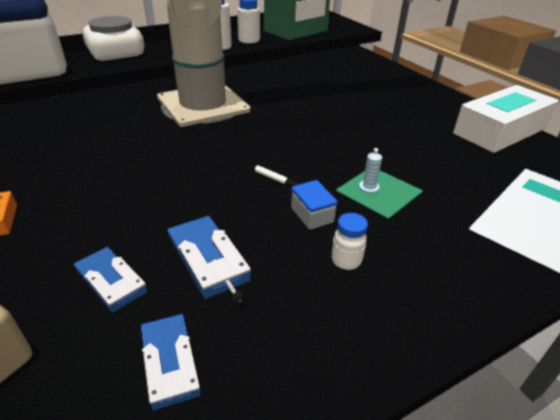

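The top view shows the large stand at about (343,200), with its slot opening downward and the yellow pin at (340,182). The green mat is at (143,240), with the barrel on it (flange near (150,246), nozzle near (138,240)). The box is at (228,222), the jar at (226,153) and the pen at (238,297). In the scene view the stand is at (208,255) and the barrel at (371,172).

```bash
cat > m.py <<'E'
from h import *
c=ctrl.calibration("top");im=cv2.imread("pics/top0.png");hsv=cv2.cvtColor(im,cv2.COLOR_BGR2HSV)
def big(m,lo,hi):
    x0,y0,x1,y1=lo+hi
    q=np.zeros_like(m);q[y0:y1,x0:x1]=m[y0:y1,x0:x1]
    cs,_=cv2.findContours(q,cv2.RETR_EXTERNAL,cv2.CHAIN_APPROX_NONE);return max(cs,key=cv2.contourArea)
blue=cv2.inRange(hsv,(95,120,60),(125,255,255));white=cv2.inRange(hsv,(0,0,140),(180,70,255));green=cv2.inRange(hsv,(60,80,50),(90,255,255))
def rect(cn,z,n):
    P=np.array([ray(c,*p[0],z)[:2] for p in cn],np.float32);r=cv2.minAreaRect(P);print(n,np.round(r[0],1),np.round(r[1],1),round(r[2],2));print(np.round(cv2.boxPoints(r),1).tolist());return r
rect(big(white,(305,145),(372,225)),28,"plate")
rect(big(blue,(310,170),(380,255)),16,"deck")
rect(big(blue|white,(305,145),(380,255)),20,"stand")
rect(big(green,(90,190),(195,290)),4,"mat")
rect(big(blue,(200,190),(255,250)),52,"lid")
rect(big(blue,(205,125),(245,160)),85,"jarcap")
rect(big(white,(225,280),(265,330)),7,"pen")
y=cv2.inRange(hsv,(20,120,120),(35,255,255))[170:195,325:355];m=cv2.moments(y,True);print("pin",ray(c,325+m['m10']/m['m00'],170+m['m01']/m['m00'],20) if m['m00'] else None)
s=ctrl.calibration("scene")
for n,p,z in(("flange",(150,246),9),("noz",(138,240),92)):
    X=ray(c,*p,z);print(n,X,proj(s,X))
cr=cv2.resize(im[185:295,90:200],None,fx=5,fy=5,interpolation=cv2.INTER_CUBIC)
b=cv2.imread("pics/scene0.png")[140:205,335:425]
b=cv2.resize(b,None,fx=2.7,fy=2.7,interpolation=cv2.INTER_CUBIC)
o=np.zeros((550,800,3),np.uint8);o[:,:550]=cr;o[:b.shape[0],555:555+b.shape[1]]=b;cv2.imwrite("pics/cr.png",o)
E
python3 m.py
```

```text
plate [ 626.5 -217.7] [137.8  83.5] 1.13
[[556.7999877929688, -177.3000030517578], [558.5, -260.79998779296875], [696.2000122070312, -258.1000061035156], [694.5999755859375, -174.60000610351562]]
deck [ 561.8 -219.8] [127.6  85.7] 0.94
[[497.29998779296875, -178.0], [498.70001220703125, -263.70001220703125], [626.2999877929688, -261.6000061035156], [624.9000244140625, -175.89999389648438]]
stand [ 597.5 -220. ] [ 86.1 201.5] 89.21
[[496.1000061035156, -261.70001220703125], [697.5999755859375, -264.5], [698.7999877929688, -178.39999389648438], [497.29998779296875, -175.60000610351562]]
mat [569.4 172.7] [132.2 132.6] 16.41
[[487.29998779296875, 217.6999969482422], [524.7999877929688, 90.5], [651.5999755859375, 127.80000305175781], [614.0999755859375, 255.0]]
lid [571.    4.1] [59.9 79.3] 87.09
[[529.7999877929688, -23.799999237060547], [609.0, -27.899999618530273], [612.0999755859375, 32.0], [532.9000244140625, 36.0]]
jarcap [701.8  -9.9] [49.9 47. ] 35.87
[[667.7999877929688, -5.5], [695.4000244140625, -43.599998474121094], [735.7999877929688, -14.300000190734863], [708.2999877929688, 23.799999237060547]]
pen [418.9  -3.3] [81.1 12.9] 24.58
[[379.29998779296875, -14.300000190734863], [384.70001220703125, -26.100000381469727], [458.5, 7.699999809265137], [453.1000061035156, 19.399999618530273]]
pin [ 621.87142807 -218.23408993   20.        ]
flange [552.47076244 157.0488848    9.        ] [368.38908934 186.42539992]
noz [551.01832223 154.65524393  92.        ] [373.55135984 151.93444447]
```

View pics/cr.png

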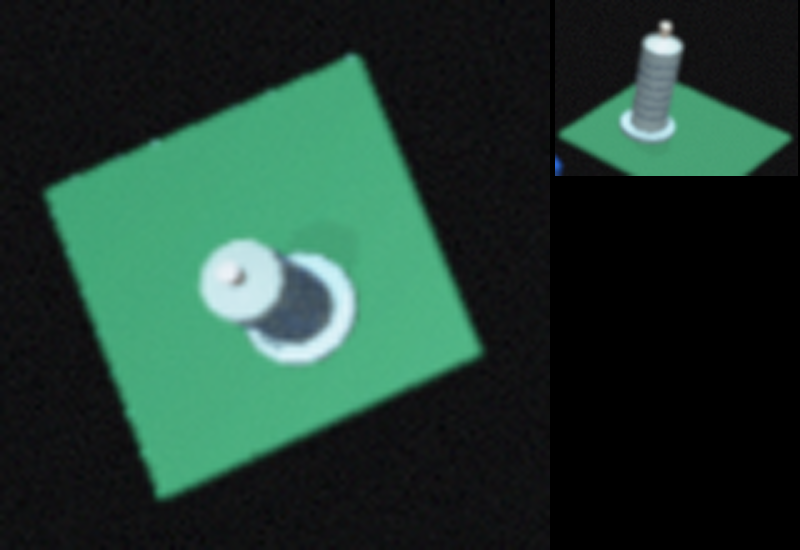

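The flange is at about (552,157) and the nozzle agrees at (551,155), so the barrel stands upright. The stand axis lies near world y = -218, with x into the slot along world +x. I'll move above the barrel.

>>> {"name": "carry_out", "arguments": {
  "deltas": [0,0,-6.45,0,0,0,-1,0,0,-6.43,0,0,0,-1,0,0,0,-0.03,-0.035,0,-1,0,0,0,-0.03,-0.035,0,-1,0,0,0,-0.03,-0.035,0,-1,0,0,0,-0.03,-0.035,0,-1,0,0,0,-0.03,-0.035,0,-1,0,0,0,-0.03,-0.035,0,-1,0,0,0,-0.03,-0.035,0,-1,0,0,0,-0.03,-0.035,0,-1,0,0,0,-0.03,-0.035,0,-1,0,0,0,-0.03,-0.035,0,-1]
}}

```text
clock: 1.6
eef_pos: [445.5, 282.3, 231.1]
tool_rot: [-3.141, -0.0, -3.142]
force: [0.9, -0.2, 0.4]
width: 85.5
gripper_force: 0.0
```

>>> {"name": "carry_out", "arguments": {
  "deltas": [0,0,0,-0.027,-0.032,0,-1,0,0,0,-0.027,-0.032,0,-1,0,0,0,-0.027,-0.031,0,-1,0,0,0,-0.026,-0.03,0,-1,0,0,0,0,0,0,-1,0,0,0,0,0,0,-1]
}}

```text
clock: 2.35
eef_pos: [551.1, 159.2, 230.9]
tool_rot: [3.141, -0.001, -3.141]
force: [-0.4, 0.7, -0.2]
width: 85.6
gripper_force: 0.0
```

Run:
```python
from h import *
c=ctrl.calibration("wrist");im=ctrl.get_image("wrist");cv2.imwrite("pics/w1.png",im[:,:,::-1])
s=ctrl.read_state();print(s["eef_pos"],s["tool_rot"]);print("cam",-np.array(c["R"]).T@np.array(c["t"]).ravel(),c["R"])
np.savez("w1.npz",**{k:np.array(c[k]) for k in("mtx","R","t")})
for z in(4,9,86,96):print(z,proj(c,[552,157,z]))
```

```text
[550.87042622 159.89166579 230.97886062] [ 3.14089627e+00 -1.33406746e-03 -3.14001373e+00]
cam [467.18800883 159.91709085 373.22989619] [[-1.82611395e-04  9.99999893e-01  4.26197700e-04]
 [ 9.47702394e-01  3.70379616e-05  3.19155402e-01]
 [ 3.19155352e-01  4.62189994e-04 -9.47702299e-01]]
4 [274.05474661 170.84975654]
9 [274.02052023 171.89857476]
86 [273.35656781 192.24444732]
96 [273.24580773 195.63853152]
```

View pics/w1.png

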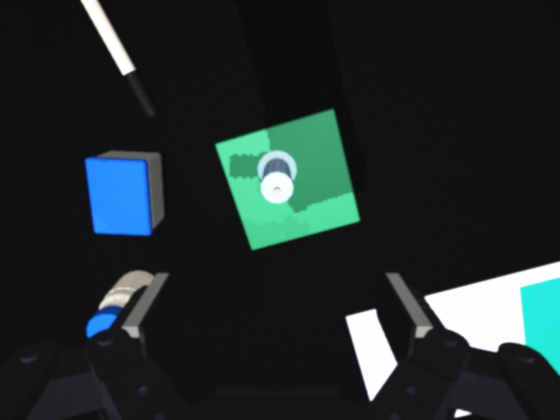

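The wrist view shows the flange near (277,169) and the shoulder disc near (277,187), with nothing in the gripper's way.

Run:
```python
from h import *
c=np.load("w1.npz");im=cv2.imread("pics/w1.png");hsv=cv2.cvtColor(im,cv2.COLOR_BGR2HSV)
m=cv2.inRange(hsv,(0,0,195),(180,50,255))[140:215,250:310]
ys,xs=np.nonzero(m);k=ys>0
cn=max(cv2.findContours(m,0,cv2.CHAIN_APPROX_NONE)[0],key=cv2.contourArea)
print(cv2.boundingRect(cn),[ray(c,250+x,140+y,86) for x,y in [cv2.minEnclosingCircle(cn)[0]]],cv2.minEnclosingCircle(cn))
for p,z in(((277,169),9),((277,187),86),((276.5,189),96)):print(ray(c,*p,z))
t=ctrl.calibration("top");
for p,z in(((149.8,246.4),9),((138.4,241),86),((135.8,239.4),96)):print(ray(t,*p,z))
big=cv2.resize(im[140:215,240:315],None,fx=7,fy=7);cv2.imwrite("pics/b1.png",big)
```

```text
(11, 32, 32, 31) [array([547.22533055, 159.72744254,  86.        ])] ((26.518789291381836, 46.902923583984375), 15.788064002990723)
[548.83117697 160.194627     9.        ]
[547.31164206 160.14028208  86.        ]
[546.24240927 159.71815429  96.        ]
[551.76807007 157.48389553   9.        ]
[550.36305852 155.83780764  86.        ]
[551.80791752 157.1001798   96.        ]
```

View pics/b1.png

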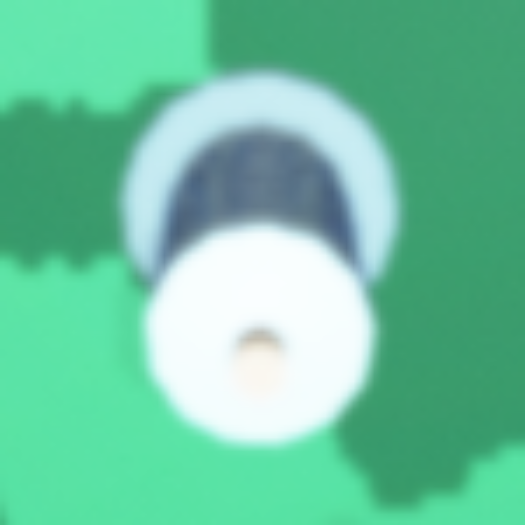

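>>> {"name": "carry_out", "arguments": {
  "deltas": [0,0,0,0.001,0,0.03,-1,0,0,0,0,0,0.03,-1,0,0,0,0,0,0.03,-1,0,0,0,0,0,0.03,-1,0,0,0,0,0,0.03,-1,0,0,0,0,0,0.03,-1,0,0,0,0,0,0.016,-1,0,0,0,0,0,0,-1,0,0,0,0,0,0,0,0,0,0,0,0,0,0.4,0,0,0,0,0,0,1,0,0,0,0,0,0,1]
}}

```text
clock: 3.9
eef_pos: [551.4, 158.8, 36.2]
tool_rot: [3.141, 0.001, 3.142]
force: [-0.1, 0.6, 5.7]
width: 26.6
gripper_force: 58.7
```

>>> {"name": "carry_out", "arguments": {
  "deltas": [0,0,0,0,0,0,1,0,0,0,0,0,0,1,0,0,0,0,0,0,1]
}}

```text
clock: 4.28
eef_pos: [551.4, 158.8, 36.1]
tool_rot: [3.141, 0.001, 3.142]
force: [-0.8, -0.7, 5.8]
width: 26.6
gripper_force: 58.7
```

>>> {"name": "carry_out", "arguments": {
  "deltas": [0,0,0,0,0,-0.02,1,0,0,0,0,0,-0.04,1,0,0,0,0,0,-0.04,1,0,0,0,0,0,-0.04,1,0,0,0,0,0,-0.04,1,0,0,0,0.005,-0.03,-0.014,1,0,0,0,0.01,-0.04,0,1,0,0,0,0.01,-0.04,0,1,0,0,0,0.01,-0.04,0,1,0,0,0,0.01,-0.04,0,1,0,0,0,0.005,-0.04,0,1,0,0,0,0,-0.04,0,1]
}}

```text
clock: 5.78
eef_pos: [500.0, -112.6, 229.3]
tool_rot: [3.141, -0.001, 3.141]
force: [0.7, -0.1, -1.8]
width: 26.6
gripper_force: 59.2
```

>>> {"name": "carry_out", "arguments": {
  "deltas": [0,0,0,0,-0.04,0,1,0,0,0,0,-0.01,0,1,0,0,0,0,0,0,1,0,0,0,0,0,0,1,0,0,0,0,0,0,1]
}}

```text
clock: 6.4
eef_pos: [501.0, -159.8, 229.3]
tool_rot: [3.141, -0.0, -3.139]
force: [0.6, -0.8, -1.9]
width: 26.7
gripper_force: 59.3
```

Run:
```python
from h import *
c=ctrl.calibration("wrist");im=ctrl.get_image("wrist");cv2.imwrite("pics/w2.png",im[:,:,::-1])
s=ctrl.read_state();print(s["eef_pos"],s["tool_rot"],s["width"],s["force"])
np.savez("w2.npz",**{k:np.array(c[k]) for k in("mtx","R","t")})
```

```text
[ 501.04144327 -160.0656702   229.32194085] [ 3.14113268e+00 -3.70095627e-06 -3.13956420e+00] 26.629511795740658 [ 0.59583187  0.49831376 -1.07378009]
```

View pics/w2.png

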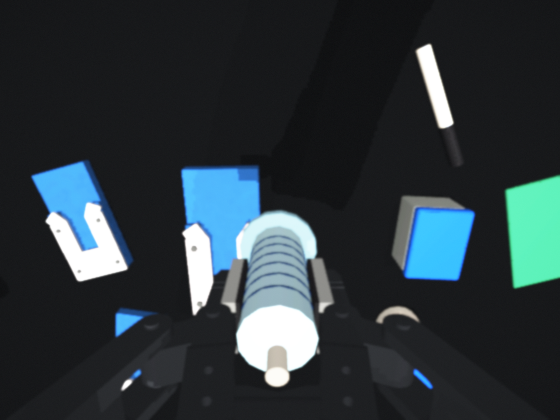

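The barrel is held upright with its flange at (279,240) and the stand is at columns 183–262, partly hidden. I'll shift to see the whole stand.

>>> {"name": "carry_out", "arguments": {
  "deltas": [0,0,0,-0.03,0.03,0,1,0,0,0,-0.03,0.03,0,1,0,0,0,0,0,0,1,0,0,0,0,0,0,1,0,0,0,0,0,0,1]
}}

```text
clock: 7.08
eef_pos: [560.0, -102.4, 229.3]
tool_rot: [-3.141, -0.001, 3.14]
force: [0.3, -0.0, -0.6]
width: 26.7
gripper_force: 59.3
```

Run:
```python
from h import *
c=ctrl.calibration("wrist");im=ctrl.get_image("wrist");cv2.imwrite("pics/w3.png",im[:,:,::-1])
s=ctrl.read_state();print(s["eef_pos"],s["tool_rot"])
np.savez("w3.npz",**{k:np.array(c[k]) for k in("mtx","R","t")})
cv2.imwrite("pics/t3.png",ctrl.get_image("top")[:,:,::-1])
cv2.imwrite("pics/w3c.png",cv2.resize(im[90:290,100:340,::-1],None,fx=3,fy=3,interpolation=cv2.INTER_CUBIC)[:600,:800])
```

```text
[ 560.11446901 -102.39943872  229.35060713] [-3.14106886e+00 -5.09183085e-04  3.13994800e+00]
```

View pics/w3c.png

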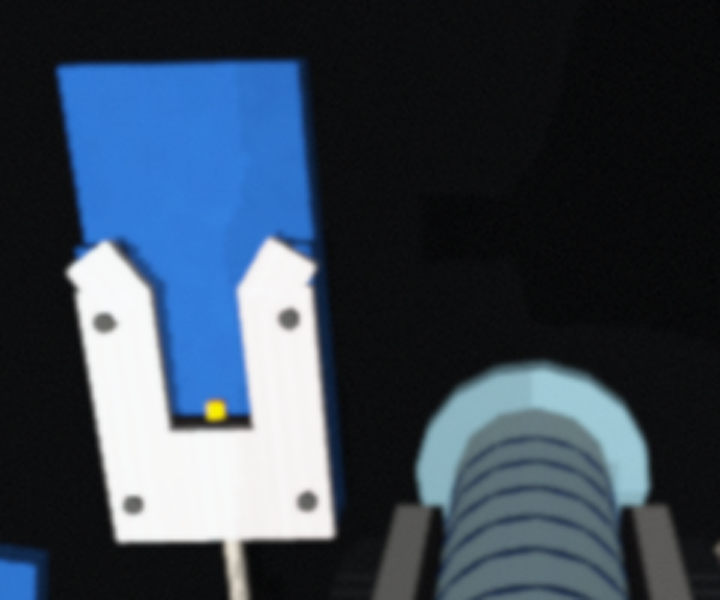

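Zoomed wrist view (pixels / 3, offset 100,90): the slot edges run from (152,290) and (238,290) down to (171,428) and (253,428). The deck's front corners are at (58,66) and (301,61), and the plate's back corners at (117,543) and (335,537). The held flange spans columns 417–650.

```bash
cat > st.py <<'E'
from h import *
c=np.load("w3.npz")
def P(x,y,z):return ray(c,100+(x+.5)/3-.5,90+(y+.5)/3-.5,z)
for n,x,y,z in(("mouthL",152,290,28),("mouthR",238,290,28),("endL",171,428,28),("endR",253,428,28),("bL",117,543,28),("bR",335,537,28),("dfL",58,66,16),("dfR",301,61,16),("s1",104,323,28),("s2",289,319,28),("s3",133,505,28),("s4",307,501,28),("pin",215,410,19.5),("flL",417,480,199),("flR",650,480,199),("flTop",537,362,199)):
    print(n,np.round(P(x,y,z),1))
E
python3 st.py
```

```text
mouthL [ 571.2 -231.7   28. ]
mouthR [ 571.2 -202.3   28. ]
endL [ 622.3 -230.9   28. ]
endR [ 622.4 -201.6   28. ]
bL [ 668.7 -256.2   28. ]
bR [ 666.3 -175.    28. ]
dfL [ 497.8 -258.2   16. ]
dfR [ 496.3 -177.8   16. ]
s1 [ 583.  -249.7   28. ]
s2 [ 581.6 -185.6   28. ]
s3 [ 653.  -248.3   28. ]
s4 [ 651.4 -184.3   28. ]
pin [ 618.9 -217.3   19.5]
flL [ 559.9 -122.6  199. ]
flR [559.9 -80.1 199. ]
flTop [ 537.  -100.7  199. ]
```

The stand's origin is about (571.8, -217.3) in wrist-camera terms with a yaw of about 1.1°. The held flange measures 42.5 mm wide (42 given) and its centre is at (558.3, -101.3). I'll move to the porch.

>>> {"name": "carry_out", "arguments": {
  "deltas": [0,0,0,0.0115,-0.039,0,1,0,0,0,0.0115,-0.039,0,1,0,0,0,0.0115,-0.0385,0,1,0,0,-1.2,0,0,0,1,0,0,0,0,0,0.03,1,0,0,0,0,0,0.03,1,0,0,0,0,0,0.03,1,0,0,0,0,0,0.03,1,0,0,0,0,0,0.03,1,0,0,0,0,0,0.02,1,0,0,0,0,0,0.004,1,0,0,0,0,0,0,1]
}}

```text
clock: 8.68
eef_pos: [526.7, -217.6, 55.6]
tool_rot: [3.141, 0.0, -3.12]
force: [0.3, -0.2, -1.9]
width: 26.7
gripper_force: 59.4
```

Run:
```python
from h import *
c=ctrl.calibration("wrist");im=ctrl.get_image("wrist");cv2.imwrite("pics/w4.png",im[:,:,::-1])
s=ctrl.read_state();print(s["eef_pos"],s["tool_rot"],s["force"])
np.savez("w4.npz",**{k:np.array(c[k]) for k in("mtx","R","t")})
```

```text
[ 527.01602348 -217.82764648   56.08347969] [-3.14130496e+00  1.32439598e-03 -3.12045118e+00] [ 0.11693268  0.36475654 -0.85989143]
```

View pics/w4.png

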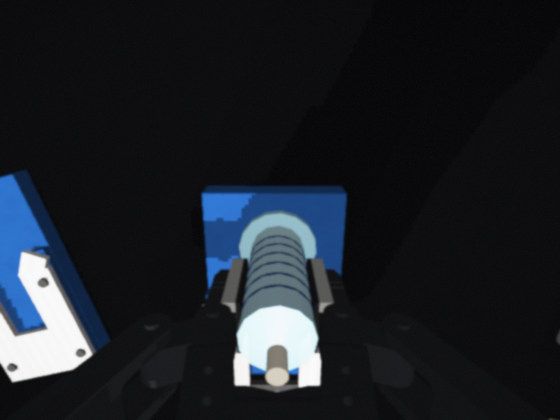

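The barrel is over the porch. The deck front edge spans columns 203–346 at row 193 and the flange spans 239–316 at about row 245.

Run:
```python
from h import *
c=np.load("w4.npz");im=cv2.imread("pics/w4.png").astype(int);b,g,r=im[:,:,0],im[:,:,1],im[:,:,2]
for v in(196,200,204):
    x=np.nonzero((b[v]>95)&(b[v]-r[v]>60))[0];x=x[(x>180)&(x<370)];print(v,x[0],x[-1],ray(c,x[0]-.5,v,16)[:2],ray(c,x[-1]+.5,v,16)[:2])
for v in(220,230,240,248):
    x=np.nonzero((g[v]>115)&(r[v]>80))[0];x=x[(x>225)&(x<330)];print(v,x[[0,-1]],ray(c,x[0]-.5,v,29)[:2],ray(c,x[-1]+.5,v,29)[:2])
print([im[200,k].tolist() for k in(201,203,205,343,345,347)])
for p in((277,213),):print(ray(c,*p,29))
for v in(360,370,380):
    x=np.nonzero(r[v]>150)[0];x=x[(x>220)&(x<335)];print(v,x)
```

```text
196 202 345 [ 499.63713985 -258.77816437] [ 497.97414143 -179.84761352]
200 202 345 [ 501.94352242 -258.89020829] [ 500.27411042 -179.65293087]
204 202 345 [ 504.26790003 -259.00312641] [ 502.59202478 -179.45672923]
220 [253 301] [ 508.09996448 -229.9727285 ] [ 507.56213575 -204.44130078]
230 [244 310] [ 513.83980523 -234.71741707] [ 513.09710516 -199.45775915]
240 [240 315] [ 519.63968375 -236.90012688] [ 518.78876935 -196.4998156 ]
248 [239 315] [ 524.33985741 -237.49931961] [ 523.47077455 -196.23374546]
[[81, 44, 20], [194, 107, 43], [213, 122, 48], [130, 71, 29], [114, 60, 24], [42, 24, 14]]
[ 503.95087413 -217.28923252   29.        ]
360 [234 235 236 237 238 239 240 241 242 243 244 245 246 247 248 249 250 251
 252 253 254 255 256 257 258 259 260 261 262 263 264 265 266 287 288 289
 290 291 292 293 294 295 296 297 298 299 300 301 302 303 304 305 306 307
 308 309 310 311 312 313 314 315 316 317 318 319 320]
370 [234 235 236 237 238 239 240 241 242 243 244 245 246 247 248 249 268 269
 270 271 272 273 274 275 276 277 278 279 280 281 282 283 284 285 286 299
 300 301 302 303 304 305 306 307 308 309 310 311 312 313 314 315 316 317
 318 319 320]
380 [234 235 236 237 238 239 240 241 242 243 244 245 246 247 248 249 267 268
 269 270 271 272 273 274 275 276 277 278 279 280 281 282 283 284 285 286
 287 298 299 300 301 302 303 304 305 306 307 308 309 310 311 312 313 314
 315 316 317 318 319]
```

The barrel sits about 2.2 mm too far to +y. I'll correct that and lower it to the deck.

>>> {"name": "carry_out", "arguments": {
  "deltas": [0,0,0,0,-0.0022,0,1,0,0,0,0,0,0,1,0,0,0,0,0,0.004,1,0,0,0,0,0,0,1,0,0,0,0,0,0,1]
}}

```text
clock: 9.35
eef_pos: [526.3, -220.0, 51.2]
tool_rot: [3.141, -0.0, -3.121]
force: [-0.1, -0.1, -1.8]
width: 26.5
gripper_force: 59.4
```

>>> {"name": "carry_out", "arguments": {
  "deltas": [0,0,0,0,0,0.0015,1,0,0,0,0,0,0,1,0,0,0,0,0,0,1]
}}

```text
clock: 9.72
eef_pos: [526.4, -220.0, 49.8]
tool_rot: [3.142, -0.0, -3.121]
force: [0.4, 0.3, -1.6]
width: 26.6
gripper_force: 59.4
```

>>> {"name": "carry_out", "arguments": {
  "deltas": [0,0,0,0,0,0.001,1,0,0,0,0,0,0,1,0,0,0,0,0,0,1]
}}

```text
clock: 10.1
eef_pos: [526.4, -220.0, 48.8]
tool_rot: [3.142, -0.0, -3.121]
force: [0.4, -0.9, -1.2]
width: 26.5
gripper_force: 59.4
```

>>> {"name": "carry_out", "arguments": {
  "deltas": [0,0,0,0,0,0.0007,1,0,0,0,0,0,0,1,0,0,0,0,0,0,1]
}}

```text
clock: 10.48
eef_pos: [526.5, -220.1, 48.2]
tool_rot: [-3.142, 0.0, -3.121]
force: [-0.3, 0.3, 0.9]
width: 26.9
gripper_force: 59.6
```

>>> {"name": "carry_out", "arguments": {
  "deltas": [0,0,0,0,0,-0.0005,1,0,0,0,-0.004,0,0,1,0,0,0,-0.004,0,0,1,0,0,0,-0.004,0,0,1,0,0,0,-0.004,0,0,1,0,0,0,-0.004,0,0,1,0,0,0,0,0,0,1,0,0,0,0,0,0,1]
}}

```text
clock: 11.48
eef_pos: [546.2, -219.6, 48.5]
tool_rot: [3.142, -0.0, -3.121]
force: [0.7, -0.9, -0.8]
width: 26.5
gripper_force: 59.4
```

>>> {"name": "carry_out", "arguments": {
  "deltas": [0,0,0,-0.003,0,0,1,0,0,0,-0.003,0,0,1,0,0,0,-0.003,0,0,1,0,0,0,0,0,0,1,0,0,0,0,0,0,1]
}}

```text
clock: 12.1
eef_pos: [555.2, -219.4, 48.5]
tool_rot: [3.142, -0.0, -3.121]
force: [-0.4, 0.1, -0.9]
width: 26.5
gripper_force: 59.4
```

>>> {"name": "carry_out", "arguments": {
  "deltas": [0,0,0,-0.003,0,0,1,0,0,0,-0.003,0,0,1,0,0,0,0,0,0,1,0,0,0,0,0,0,1]
}}

```text
clock: 12.6
eef_pos: [561.3, -219.3, 48.5]
tool_rot: [3.142, -0.0, -3.121]
force: [0.2, -0.0, -1.1]
width: 26.4
gripper_force: 59.4
```

>>> {"name": "carry_out", "arguments": {
  "deltas": [0,0,0,-0.002,0,0,1,0,0,0,-0.002,0,0,1,0,0,0,0,0,0,1,0,0,0,0,0,0,1]
}}

```text
clock: 13.1
eef_pos: [565.3, -219.2, 48.6]
tool_rot: [3.142, -0.0, -3.121]
force: [0.2, 0.2, -1.9]
width: 26.3
gripper_force: 59.4
```

>>> {"name": "carry_out", "arguments": {
  "deltas": [0,0,0,-0.002,0,0,1,0,0,0,-0.002,0,0,1,0,0,0,0,0,0,1,0,0,0,0,0,0,1]
}}

```text
clock: 13.6
eef_pos: [569.3, -219.1, 48.6]
tool_rot: [3.142, -0.0, -3.121]
force: [-0.7, -0.8, -1.7]
width: 26.2
gripper_force: 59.4
```

>>> {"name": "carry_out", "arguments": {
  "deltas": [0,0,0,-0.002,0,0,1,0,0,0,-0.002,0,0,1,0,0,0,0,0,0,1,0,0,0,0,0,0,1]
}}

```text
clock: 14.1
eef_pos: [573.3, -219.1, 48.5]
tool_rot: [3.142, -0.0, -3.121]
force: [-0.5, -0.6, -1.1]
width: 26.7
gripper_force: 59.4
```

>>> {"name": "carry_out", "arguments": {
  "deltas": [0,0,0,-0.002,0,0,1,0,0,0,-0.002,0,0,1,0,0,0,-0.002,0,0,1,0,0,0,0,0,0,1,0,0,0,0,0,0,1]
}}

```text
clock: 14.72
eef_pos: [579.3, -218.9, 48.5]
tool_rot: [3.142, -0.0, -3.121]
force: [0.3, -0.6, -1.9]
width: 26.5
gripper_force: 59.4
```

>>> {"name": "carry_out", "arguments": {
  "deltas": [0,0,0,-0.002,0,0,1,0,0,0,-0.002,0,0,1,0,0,0,-0.002,0,0,1,0,0,0,0,0,0,1,0,0,0,0,0,0,1]
}}

```text
clock: 15.35
eef_pos: [585.3, -218.8, 48.6]
tool_rot: [3.142, -0.0, -3.121]
force: [-0.3, 0.1, -1.6]
width: 26.4
gripper_force: 59.4
```

>>> {"name": "carry_out", "arguments": {
  "deltas": [0,0,0,-0.002,0,0,1,0,0,0,-0.002,0,0,1,0,0,0,0,0,0,1,0,0,0,0,0,0,1]
}}

```text
clock: 15.85
eef_pos: [589.3, -218.7, 48.6]
tool_rot: [3.142, -0.0, -3.121]
force: [-0.3, 0.8, -1.6]
width: 26.8
gripper_force: 59.4
```

>>> {"name": "carry_out", "arguments": {
  "deltas": [0,0,0,-0.001,0,0,1,0,0,0,-0.001,0,0,1,0,0,0,-0.001,0,0,1,0,0,0,0,0,0,1]
}}

```text
clock: 16.35
eef_pos: [592.5, -218.6, 48.6]
tool_rot: [-3.142, 0.0, -3.121]
force: [0.2, 0.6, -0.9]
width: 26.8
gripper_force: 59.4
```

>>> {"name": "carry_out", "arguments": {
  "deltas": [0,0,0,-0.001,0,0,1,0,0,0,-0.001,0,0,1,0,0,0,0,0,0,1]
}}

```text
clock: 16.73
eef_pos: [594.5, -218.6, 48.6]
tool_rot: [-3.142, 0.0, -3.121]
force: [-0.3, -0.8, -1.8]
width: 26.8
gripper_force: 59.4
```

>>> {"name": "carry_out", "arguments": {
  "deltas": [0,0,0,-0.001,0,0,1,0,0,0,-0.001,0,0,1,0,0,0,0,0,0,1]
}}

```text
clock: 17.1
eef_pos: [596.5, -218.5, 48.6]
tool_rot: [3.142, 0.0, -3.121]
force: [-0.3, 0.0, -2.2]
width: 26.6
gripper_force: 59.4
```

>>> {"name": "carry_out", "arguments": {
  "deltas": [0,0,0,-0.001,0,0,1,0,0,0,0,0,0,1,0,0,0,0,0,0,1]
}}

```text
clock: 17.48
eef_pos: [597.3, -218.6, 48.6]
tool_rot: [3.142, -0.0, -3.121]
force: [0.2, 0.3, -1.8]
width: 26.8
gripper_force: 59.4
```

>>> {"name": "carry_out", "arguments": {
  "deltas": [0,0,0,-0.001,0,0,1,0,0,0,0,0,0,1,0,0,0,0,0,0,1]
}}

```text
clock: 17.85
eef_pos: [598.4, -218.5, 48.6]
tool_rot: [3.142, -0.0, -3.121]
force: [0.2, 0.2, -1.2]
width: 26.9
gripper_force: 59.4
```

>>> {"name": "carry_out", "arguments": {
  "deltas": [0,0,0,-0.001,0,0,1,0,0,0,0,0,0,1,0,0,0,0,0,0,1]
}}

```text
clock: 18.23
eef_pos: [599.4, -218.5, 48.6]
tool_rot: [-3.142, -0.0, -3.121]
force: [0.5, 0.3, -1.7]
width: 26.2
gripper_force: 59.4
```

>>> {"name": "carry_out", "arguments": {
  "deltas": [0,0,0,-0.001,0,0,1,0,0,0,0,0,0,1,0,0,0,0,0,0,1]
}}

```text
clock: 18.6
eef_pos: [600.4, -218.5, 48.6]
tool_rot: [-3.142, 0.0, -3.121]
force: [-0.1, -0.3, -1.3]
width: 26.6
gripper_force: 59.4
```

>>> {"name": "carry_out", "arguments": {
  "deltas": [0,0,0,-0.001,0,0,1,0,0,0,0,0,0,1,0,0,0,0,0,0,1]
}}

```text
clock: 18.98
eef_pos: [601.4, -218.5, 48.6]
tool_rot: [-3.142, -0.0, -3.121]
force: [0.5, -0.3, -1.4]
width: 26.6
gripper_force: 59.4
```

>>> {"name": "carry_out", "arguments": {
  "deltas": [0,0,0,-0.001,0,0,1,0,0,0,0,0,0,1,0,0,0,0,0,0,1]
}}

```text
clock: 19.35
eef_pos: [602.4, -218.5, 48.6]
tool_rot: [-3.142, -0.0, -3.121]
force: [0.1, 0.1, -1.1]
width: 26.5
gripper_force: 59.4
```

>>> {"name": "carry_out", "arguments": {
  "deltas": [0,0,0,-0.001,0,0,1,0,0,0,0,0,0,1,0,0,0,0,0,0,1]
}}

```text
clock: 19.73
eef_pos: [602.9, -218.5, 48.5]
tool_rot: [3.141, -0.001, -3.121]
force: [-1.9, 0.3, -0.0]
width: 26.6
gripper_force: 59.4
```

>>> {"name": "carry_out", "arguments": {
  "deltas": [0,0,0,-0.001,0,0,1,0,0,0,0,0,0,1,0,0,0,0,0,0,1]
}}

```text
clock: 20.1
eef_pos: [603.2, -218.4, 48.4]
tool_rot: [3.141, -0.002, -3.121]
force: [-5.9, -0.1, 1.8]
width: 26.3
gripper_force: 59.6
```

The force in x has reached -5.9 N at about stand x = 29 mm, with no side force, so the flange is on the rubber below its 7 N yield point. I'll give one more small push, then ease off.

>>> {"name": "carry_out", "arguments": {
  "deltas": [0,0,0,-0.0005,0,0,1,0,0,0,0,0,0,1,0,0,0,0,0,0,1]
}}

```text
clock: 20.48
eef_pos: [603.3, -218.4, 48.4]
tool_rot: [3.141, -0.003, -3.121]
force: [-6.1, -0.6, 2.6]
width: 26.4
gripper_force: 59.7
```

>>> {"name": "carry_out", "arguments": {
  "deltas": [0,0,0,0.001,0,0,1,0,0,0,0.0008,0,0.0003,1,0,0,0,0,0,0,1,0,0,0,0,0,0,1]
}}

```text
clock: 20.98
eef_pos: [603.1, -218.5, 48.3]
tool_rot: [-3.142, -0.0, -3.121]
force: [-3.9, -0.5, 1.2]
width: 26.7
gripper_force: 59.6
```

>>> {"name": "carry_out", "arguments": {
  "deltas": [0,0,0,0.0006,0,0,1,0,0,0,0,0,0,1,0,0,0,0,0,0,1]
}}

```text
clock: 21.35
eef_pos: [602.9, -218.4, 48.3]
tool_rot: [-3.141, 0.001, -3.121]
force: [-2.0, -1.0, -0.2]
width: 26.5
gripper_force: 59.6
```

>>> {"name": "carry_out", "arguments": {
  "deltas": [0,0,0,0.0004,0,0,1,0,0,0,0,0,0,1,0,0,0,0,0,0,0.3,0,0,0,0,0,0,0.25,0,0,0,0,0,0,0.15,0,0,0,0,0,0,0,0,0,0,0,0,0,-0.2,0,0,0,0,0,0,-0.4,0,0,0,0,0,0,-0.4,0,0,0,0,0,0,-0.4]
}}

```text
clock: 22.6
eef_pos: [602.0, -218.5, 48.2]
tool_rot: [3.142, -0.0, -3.121]
force: [-0.5, 0.6, -0.1]
width: 59.8
gripper_force: 0.0
```

>>> {"name": "carry_out", "arguments": {
  "deltas": [0,0,0,0,0,-0.005,-0.4,0,0,0,0,0,-0.02,-0.4,0,0,0,0,0,-0.03,-0.4,0,0,0,0,0,-0.04,-0.4,0,0,0,0,0,-0.04,-0.4,0,0,0,0.03,0,-0.04,-0.4,0,0,0,0.04,0,0,-0.4,0,0,0,0,0,0,-0.4,0,0,0,0,0,0,-0.4]
}}

```text
clock: 23.72
eef_pos: [533.0, -220.0, 224.6]
tool_rot: [-3.141, 0.002, -3.121]
force: [-0.2, -0.6, 0.1]
width: 59.7
gripper_force: 0.0
```

Run:
```python
from h import *
im=ctrl.get_image("wrist")[:,:,::-1];sc=ctrl.get_image("scene")[:,:,::-1];s=ctrl.read_state();print(s["eef_pos"],s["force"],s["width"])
a=cv2.resize(im[100:400,150:410],None,fx=1.9,fy=1.9,interpolation=cv2.INTER_CUBIC)
b=cv2.resize(sc[190:310,150:270],None,fx=2.5,fy=2.5,interpolation=cv2.INTER_CUBIC)
o=np.zeros((600,800,3),np.uint8);o[:a.shape[0],:a.shape[1]]=a;o[:b.shape[0],500:800]=b;cv2.imwrite("pics/f.png",o)
```

```text
[ 533.27275609 -219.69405323  223.67185914] [0.14602177 0.25584785 0.07821252] 60.0258223000223
```

View pics/f.png

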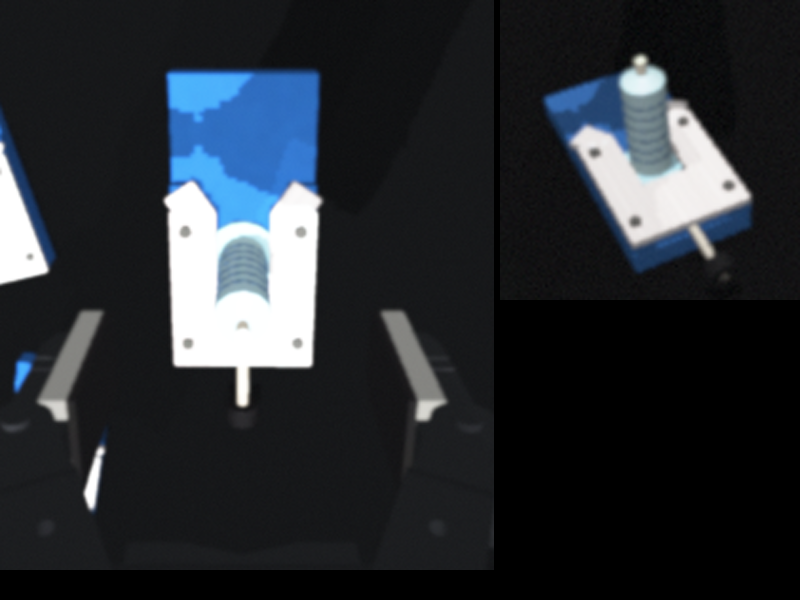

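The barrel stands upright in the slot with its flange under the plate, and the gripper is clear. It can have moved back less than 1 mm from the contact point, so I'm handing in.

```bash
python3 -c "
from cell import ctrl
print(ctrl.finish_job())"
```

```text
the job is handed in; nothing more can be done
None
```

I handed the job in: the barrel stands upright in the slot, let go with the push eased off; by force and position its flange should be against the stop with the pin in (pin not seen directly, no verdict returned).

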